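# Clip the tablet slide into the reader

### The arm

A 6-joint arm with a two-finger parallel gripper is mounted at the origin on the work surface. World frame = base frame: x ahead of the robot, y to its left, z up, the work surface at z = 0. Lengths are in mm, angles in rad, forces in N, time in s.
With the tool pointing down it reaches from about 400 to 925 mm from the base axis. Payload 12.5 kg.
Tool frame: the origin (TCP) lies midway between the tips of the shut fingers; the grasp point (between the pads) lies 19 mm behind it; z points along the fingers, y is the line along which they close (so a half turn about z gives the same grasp; the last joint's range is limited). The gripper opens to 95 mm and grips with 3 to 60 N. Pads are 20 mm wide; open, the fingers measure 119 mm over their backs; the gripper's body (75 mm by 180 mm) begins 59 mm behind the grasp point.
Start: joints at [-1.404, 0.491, 1.559, -0, 1.092, -0.106], TCP at [168.416, -601.903, 176.261] pointing down, gripper open.
Joint ranges: [-3.1, 3.1], [-0.84, 2.19], [0.05, 2.79], [-1.13, 4.28], [0.06, 2.93], [-2.69, 2.69]. Speed limits (rad/s): [2.22, 2.22, 2.79, 3.14, 3.14, 3.14].

### API

Orientations are given as [roll, pitch, yaw] about the fixed x, y, z axes, in that order (R = Rz(yaw) Ry(pitch) Rx(roll)).
In Python, from cell import state, read_camera, camera_info, env gives the robot as it stands.
- The arm moves only by the tool move_arm, never from a script. Its argument "commands" is a list of rows, each a list of 3 entries, a list of its own where there are three numbers: the shift along the world's x, y, z in cm, then the turn, a rotation vector about the world's x, y, z in degrees, then the opening, from 0 (shut) to 1 (fully open). A call has 1 to 10 rows; each row shifts and turns the commanded pose from where the row before left it; what a row does not reach is not made up. A row lasts 1/10 s, in which the tool goes at most 50 mm and 8.59 degrees, less where a joint would pass 70% of its speed; a pose out of reach is approached as far as the arm can. A call with a gripper value outside its range is refused whole. The fingers move at their own pace and stop on an object; the grip force is fixed at half the most. Time passes only in rows, so rows that do not move let the fingers close. It gives the time, the measured TCP pose, the force, the opening and the grip force at its end, in the units of the state.
- state(): the state, without advancing time (a new reading comes with each control period).
- read_camera(name): name is "side" or "top" or "wrist"; returns the picture (400x640x3 uint8, blue, green, red); there is no depth.
- camera_info(name): a dict with "K" (3x3 intrinsics, pixels), "cam_to_world" (4x4, takes a point from camera to world coordinates). Camera axes: x right, y down, z forward; pixel columns grow to the right and rows downward; lengths in mm; the calibration is good to about 2 mm. A picture is of the moment at which its call begins: read the wrist's pose just before it. camera_info takes no time and is no camera call; for the wrist camera it gives the pose at the moment of the call.
- env.job_done(): hands the job in; it is judged then, once.
The state is a dict: "t": time; "joints": joint angles; "qvel": joint speeds; "tau": joint torques, N m; "eef_pos": TCP position; "tcp_rot": TCP orientation; "ft_force": force on the tool from outside, world axes, zero at the start; "moment": the same for the moment, N m; "opening": opening from 0.0 (shut) to 1.0 (fully open); "grip_force": force on a finger pad.
Only numpy, scipy, OpenCV 4.12 (cv2) and the standard library are available. Lean on these libraries where they do the work, as an engineer would, in place of code of your own. Each camera call takes 0.05 s, during which the arm holds its last target. There are 200 camera calls.

### The job

Load the white tablet slide into the tablet reader: draw the sprung curved arm back (the slide itself can push it aside), and set the slide flat on the stage, long side flush against the fixed edge and its leading end fully home against the end stop. Feel for the stop and press only gently against it and against the arm, without forcing; then let go so that the arm holds the slide, and leave the other things where they stand.

Things in the scene. Friction and masses are not known exactly. Their poses are not given: they have to be found in the camera images.
- slide: the tablet slide: white plate 76 mm (own x) by 48 mm (own y) by 12 mm thick with eight wells, about 120 g, the same either way round. From the middle of its top rises an upright finger tab, 26 mm along x, 9 mm thick along y, its top 48 mm above the underside. Origin: centre of the underside, z up. It lies on a 4 mm thick black rubber mat, 160 x 220 mm.
- reader: the tablet reader, fixed; origin at table height, own x the way the slide is pushed in. Flat grey stage, top at z 18 mm, x -130 to +70, y -85 to +85 mm; white console 42 mm high from x +70 to +145 mm. The slide goes in with its long sides along the reader's x; when home its centre is at own y = 0 and 38 mm short of the end stop.
- fence (a point): middle of the foot of the fixed edge's inner face, at x -12, y +24, z 18 mm of the reader. The fixed edge is a steel bar, 12 mm high; its inner face looks to the reader's -y and is straight from reader x -77 to +53 mm, then flares away by 9 mm towards x -110 mm.
- stop_zone (a point): middle of the range of the end stop, on the stage at x +38, y 0 of the reader. The stop is a steel block 14 x 40 x 12 mm high, fixed for the run but set by hand: its flat face, looking to the reader's -x, is anywhere within 7 mm either side of this point along x. The setting is not measured: find it by touch.
- clip (a joint): sprung curved arm, angle: 0 at rest, up to 0.6 rad as it swings away from the fixed edge; about 0.20 rad with the slide home. A bent steel rod 8 mm thick, its middle 7 mm above the stage, on an upright pivot at reader x -55, y -62 mm (boss 20 mm wide, 14 mm high). It presses with about 2 N at first, 4 N with the slide home, 7 N at its end.
- clip_bulge (a point): middle of the rod at the bulge, the part that bears on the slide's long side; at rest at reader x +5, y -14 mm. The rod slants from the pivot to here, then curls away to reader x +23, y -27 mm. Only 34 mm is free to the fixed edge, too narrow for the slide, which pushes the arm back as its leading end runs in along the slant.
- vial: amber tablet vial with a white cap, 36 mm across, 60 mm tall, standing on the mat beside the slide; bystander; origin at the centre of its underside
- bottle: white bottle, 60 mm across, 120 mm tall; bystander; origin at the centre of its underside
- jar: amber jar, 68 mm across, 85 mm tall; bystander; origin at the centre of its underside
- carton: yellow carton, 45 x 100 x 60 mm; bystander; origin at the centre of its underside
- spatula: counting spatula lying flat, 190 mm long, between the reader and the mat; bystander; origin at the centre of its underside
- cup: open black cup, 76 mm across, 100 mm tall; bystander; origin at the centre of its underside
- stapler: desk stapler, 130 x 34 x 42 mm; bystander; origin at the centre of its underside
Not all that is in view belongs to the job. Leave any green, pink or red look-alike of the slide alone.

How it is judged:
By the outcome, as a careful person would: the job done as asked, in the order asked, and still so for the second after the job is handed in, with the robot touching nothing.
It also fails if it takes over 67 s, if anything falls off the work surface, if the arm or the gripper's body presses on something with over 40 N, if the wrist force passes 120 N, or if a joint passes its speed limit or range.

## Working session

There is one attempt and no reset: what is moved stays moved. The work goes in short steps, Python scripts to look and compute and a tool call to move; the robot and the scene stay as the last step left them, time stands still between calls to the robot, and variables do not carry over. Pictures are saved under pics/ and viewed, at most 10 in all, crops included, and the job is handed in when it is done.

Besides the shell and the picture viewer there is one more tool, called after "Emit:" as name(argument=value, ...), one argument or row to a line, values as JSON. move_arm: Moves the arm, as the interface text tells. Its arguments: {"type":"object","properties":{"commands":{"type":"array"}},"required":["commands"]}

```bash
mkdir -p pics; ls
cat > h.py <<'E'
import numpy as np,cv2
from cell import state,read_camera,camera_info,env
def ray(ci,u,v):
    K=np.array(ci["K"]);T=np.array(ci["cam_to_world"])
    d=T[:3,:3]@np.linalg.solve(K,[u,v,1.]);return T[:3,3],d
def onz(ci,u,v,z):
    o,d=ray(ci,u,v);return o+d*(z-o[2])/d[2]
def proj(ci,p):
    K=np.array(ci["K"]);T=np.linalg.inv(np.array(ci["cam_to_world"]))
    c=T[:3,:3]@np.array(p,float)+T[:3,3];q=K@c;return q[:2]/q[2]
E
python3 - <<'E'
from h import *
s=state();print(s)
for n in("top","side","wrist"):
    ci=camera_info(n);im=read_camera(n);cv2.imwrite(f"pics/{n}0.png",im)
    print(n,np.round(ci["K"],1).tolist(),np.round(ci["cam_to_world"],3).tolist())
E
```

```text
pics
{'t': 0.0, 'joints': array([-1.40361644e+00,  4.91532899e-01,  1.55945678e+00, -2.28166897e-05,
        1.09168008e+00, -1.05589902e-01]), 'qvel': array([-6.83313709e-05, -5.79572112e-04, -1.97378982e-04,  1.52456536e-03,
       -8.40473719e-04, -2.76156699e-04]), 'tau': array([ 3.70877038e-03, -6.12638569e+01, -2.58181143e+01,  6.93515246e-02,
        4.82128188e-02, -1.08499835e-04]), 'eef_pos': array([ 168.34917032, -601.60447794,  175.67580706]), 'tcp_rot': array([-3.14051942e+00, -9.33957509e-05,  2.72780270e-01]), 'ft_force': array([-0.08752912, -0.01191114,  0.51706178]), 'moment': array([ 0.00115759, -0.0143789 ,  0.02735125]), 'grip_force': 0.0, 'opening': 1.0018241057884676}
top [[498.4, 0.0, 323.0], [0.0, 498.4, 196.9], [0.0, 0.0, 1.0]] [[-0.013, -0.989, 0.148, 417.546], [-1.0, 0.013, -0.005, 4.759], [0.003, -0.148, -0.989, 1329.933], [0.0, 0.0, 0.0, 1.0]]
side [[501.7, 0.0, 314.9], [0.0, 501.7, 197.4], [0.0, 0.0, 1.0]] [[0.994, -0.094, 0.056, 511.934], [-0.108, -0.771, 0.628, -766.866], [-0.015, -0.63, -0.777, 984.049], [0.0, 0.0, 0.0, 1.0]]
wrist [[315.5, 0.0, 315.8], [0.0, 315.5, 202.5], [0.0, 0.0, 1.0]] [[0.27, -0.93, -0.247, 238.715], [-0.963, -0.262, -0.068, -581.628], [-0.002, 0.256, -0.967, 384.432], [0.0, 0.0, 0.0, 1.0]]
```

View pics/top0.png

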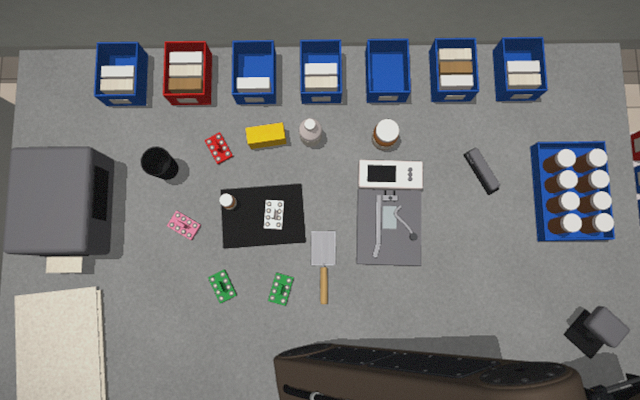

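View pics/side0.png

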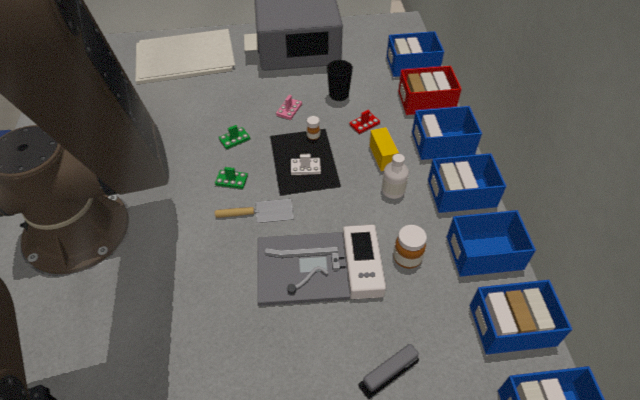

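The top view shows the reader, with its stage at about (390,230) and console at (390,173). The white slide is at (273,214) on the mat, with the vial at (228,200). The reader's x axis points roughly along world +x. Next I'll measure these with masks.

Run:
```python
from h import *
im=cv2.imread("pics/top0.png");ci=camera_info("top");hsv=cv2.cvtColor(im,cv2.COLOR_BGR2HSV)
def rect(m,x0,y0,x1,y1,z,name):
    mm=np.zeros_like(m);mm[y0:y1,x0:x1]=m[y0:y1,x0:x1]
    cs,_=cv2.findContours(mm,cv2.RETR_EXTERNAL,cv2.CHAIN_APPROX_NONE)
    c=max(cs,key=cv2.contourArea)
    P=np.array([onz(ci,u,v,z)[:2] for u,v in c[:,0,:]],np.float32)
    r=cv2.minAreaRect(P);print(name,np.round(cv2.boundingRect(c)),np.round(r[0],1),np.round(r[1],1),round(r[2],2))
w=((hsv[...,2]>185)&(hsv[...,1]<40)).astype(np.uint8)*255
rect(w,255,190,292,240,16,"slide");rect(w,350,150,430,195,42,"console")
b=((hsv[...,2]<60)).astype(np.uint8)*255
rect(b,215,175,312,255,4,"mat")
print(hsv[240:245,400],hsv[240,340])
c=cv2.resize(im[150:275,205:440],None,fx=3.4,fy=3.4,interpolation=cv2.INTER_CUBIC);cv2.imwrite("pics/topc.png",c)
```

```text
slide [264 200  20  29] [570.4 131.1] [47.5 74.4] 85.18
console [359 160  64  28] [ 670.1 -180.2] [166.4  72.5] 88.62
mat [221 184  85  64] [567.6 160.7] [157.8 218.1] 3.5
[[128   9 120]
 [128   8 125]
 [135   4 123]
 [105   4 121]
 [140   6 121]] [ 15   7 144]
```

View pics/topc.png

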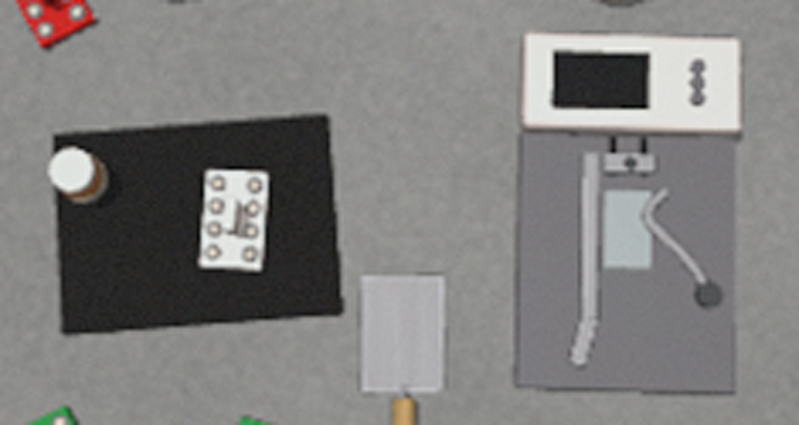

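The crop shows the fence bar at left of the stage, the stop at crop (630,162), the clip bulge at (650,215) and its pivot at (708,293). The slide is at (235,220), with its tab along its long axis. The sizes come out right: slide 47.5x74.4, console 166x72, mat 158x218. I'll move over the reader for a closer look.

Emit:
move_arm(
  commands=[
    [[3.1,3.5,0.3],[0,0,-1.7],1],
    [[3.1,3.5,0.3],[0,0,-1.7],1],
    [[3.1,3.5,0.3],[0,0,-1.7],1],
    [[3.1,3.5,0.3],[0,0,-1.7],1],
    [[3.1,3.5,0.3],[0,0,-1.7],1],
    [[3.1,3.5,0.3],[0,0,-1.7],1],
    [[3.1,3.5,0.3],[0,0,-1.7],1],
    [[3.1,3.5,0.3],[0,0,-1.7],1],
    [[3.1,3.5,0.3],[0,0,-1.7],1],
    [[3.1,3.5,0.3],[0,0,-1.7],1],
  ],
)

```text
t: 1.15
eef_pos: [479.4, -250.2, 206.4]
tcp_rot: [3.141, 0.0, -0.025]
ft_force: [0.9, -0.6, -0.4]
opening: 1.0
grip_force: 0.0
```

Emit:
move_arm(
  commands=[
    [[3.0,3.5,0],[0,0,0],1],
    [[2.0,3.5,0],[0,0,0],1],
    [[0,0,0],[0,0,0],1],
    [[0,0,0],[0,0,0],1],
  ],
)

```text
t: 1.55
eef_pos: [528.5, -181.2, 206.0]
tcp_rot: [-3.142, 0.001, -0.022]
ft_force: [0.6, -0.1, 0.5]
opening: 1.004
grip_force: 0.0
```

Run:
```python
from h import *
s=state();print(s["t"],s["eef_pos"],s["tcp_rot"],s["ft_force"])
ci=camera_info("wrist");im=read_camera("wrist");cv2.imwrite("pics/w1.png",im)
import pickle;pickle.dump(ci,open("w1.pkl","wb"))
```

```text
1.55 [ 528.48220324 -181.21570947  205.97803487] [-3.14157089e+00  6.52621151e-04 -2.19245894e-02] [ 0.64842471 -0.09537204  0.53532458]
```

View pics/w1.png

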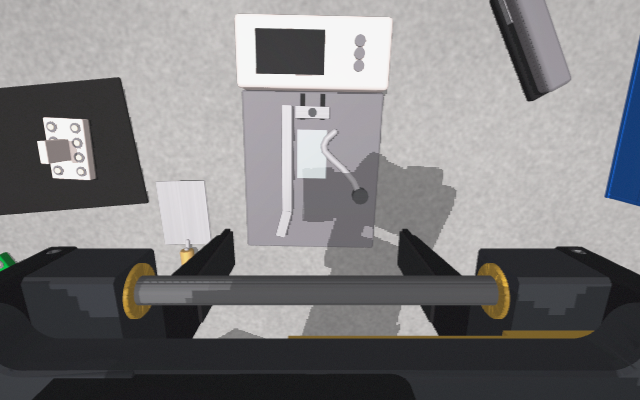

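The wrist view shows the fence bar at columns 282–293, rows 105–210, the stop at (312,112), the bulge at (325,140) and the console at (313,50). Next I'll take edge measurements.

Run:
```python
from h import *
import pickle
ci=pickle.load(open("w1.pkl","rb"));im=cv2.imread("pics/w1.png");g=cv2.cvtColor(im,cv2.COLOR_BGR2GRAY).astype(int)
for r in(125,160,195):print(r,g[r,276:300])
for c in(300,325):print(c,g[98:125,c])
for r in (120,170,230): print(r,g[r,240:252],g[r,370:392])
hsv=cv2.cvtColor(im,cv2.COLOR_BGR2HSV)
m=np.zeros_like(g,np.uint8);m[0:91,225:400]=((g>215)&(hsv[...,1]<20))[0:91,225:400]*255
m=cv2.morphologyEx(m,cv2.MORPH_OPEN,np.ones((3,3)))
c=max(cv2.findContours(m,0,1)[0],key=cv2.contourArea)
P=np.array([onz(ci,u,v,42)[:2] for u,v in c[:,0,:]],np.float32);print("console",cv2.minAreaRect(P),cv2.boundingRect(c))
def line(c0,c1,rows,z,fall):
    pts=[]
    for r in rows:
        d=np.diff(g[r,c0:c1].astype(float)); k=np.argmin(d) if fall else np.argmax(d)
        pts.append(onz(ci,c0+k+.5,r,z)[:2])
    p=np.array(pts);f=np.polyfit(p[:,0],p[:,1],1);return np.degrees(np.arctan(f[0])),np.polyval(f,550),np.std(p[:,1]-np.polyval(f,p[:,0]))
print("fence R z30",line(286,299,range(108,195),30,True))
print("fence R z18",line(286,299,range(108,195),18,True))
print("fence L z30",line(274,288,range(108,195),30,False))
print("stageL z18",line(236,256,range(95,240),18,True))
```

```text
125 [167 166 167 167 167 157 220 231 230 229 228 230 231 229 229 183 120 108
 151 165 165 164 165 166]
160 [164 164 164 165 165 155 221 232 229 228 227 229 230 227 227 179 120 109
 150 165 163 216 231 233]
195 [161 161 162 163 162 162 208 224 224 223 222 223 222 219 219 173 118 108
 149 161 160 160 161 160]
300 [105 102 102 102 102 101 102 102 228 227 229 228 229 226 230 229 227 225
 227 226  85 113 164 165 165 164 164]
325 [134 140 140 140 140 144 145 145 144 230 226 228 225 225 226 228 226 223
 223 227 184 152 162 163 164 163 164]
120 [189 191 173 154 162 168 168 168 168 168 168 167] [161 162 162 162 163 162 163 162 163 162 151 133 173 191 196 195 193 191
 188 188 188 188]
170 [193 194 194 192 166 151 160 164 165 165 166 165] [109 108 109 110 109 108 108 105 120 131 133 132 131 130 127 127 127 128
 128 128 128 127]
230 [198 200 200 199 199 199 196 164 156 160 160 161] [159 159 148 123 171 188 187 186 187 188 187 189 188 189 171 165 164 138
 125 123 124 125]
console ((671.056640625, -179.61387634277344), (167.05999755859375, 72.44127655029297), 87.6300277709961) (235, 14, 157, 76)
fence R z30 (np.float64(-2.326103574473291), np.float64(-150.98200470721036), np.float64(1.195868266669644e-14))
fence R z18 (np.float64(-2.3261035744732856), np.float64(-150.0767599656956), np.float64(1.2065300074557754e-14))
fence L z30 (np.float64(-2.7929805182921355), np.float64(-138.76147373929945), np.float64(1.3302191803505474e-14))
stageL z18 (np.float64(-2.385573596488459), np.float64(-89.8096126371646), np.float64(0.3631165857627308))
```

Fence yaw is about -2.35° in wrist-camera terms. The fence face is at y≈-150.6 at x=552, which agrees with the reader origin (563.6,-175.2) from the console. Now to the slide.

Emit:
move_arm(
  commands=[
    [[0.2,4.5,0],[0,0,-0.5],1],
    [[0.2,4.5,0],[0,0,-0.5],0.8],
    [[0.2,4.5,0],[0,0,-0.5],0.5],
    [[0.2,4.5,0],[0,0,-0.5],0.5],
    [[0.2,4.5,0],[0,0,-0.5],0.5],
    [[0.2,4.5,0],[0,0,-0.5],0.5],
    [[0,4.2,0],[0,0,-0.5],0.5],
    [[0,0,0],[0,0,-0.5],0.5],
    [[0,0,0],[0,0,0],0.5],
    [[0,0,0],[0,0,0],0.5],
  ],
)

```text
t: 2.6
eef_pos: [540.5, 128.4, 206.2]
tcp_rot: [3.141, 0.0, -0.095]
ft_force: [-0.5, 1.1, -0.8]
opening: 0.501
grip_force: 0.0
```

Run:
```python
from h import *
s=state();print(s["t"],s["eef_pos"],s["tcp_rot"],s["ft_force"])
ci=camera_info("wrist");im=read_camera("wrist");cv2.imwrite("pics/w2.png",im)
import pickle;pickle.dump(ci,open("w2.pkl","wb"))
g=cv2.cvtColor(im,cv2.COLOR_BGR2GRAY);hsv=cv2.cvtColor(im,cv2.COLOR_BGR2HSV)
print(proj(ci,[570,131,16]),proj(ci,s["eef_pos"]))
m=((hsv[...,2]>120)&(hsv[...,1]<60)).astype(np.uint8)*255
m[:, :240]=0;m[:,400:]=0;m[270:]=0
n,l,st,ce=cv2.connectedComponentsWithStats(m)
for i in range(1,n):
    if st[i][4]>200: print(st[i],ce[i])
```

```text
2.6 [540.5282797  128.4245593  206.23072537] [ 3.14120963e+00  1.45528960e-04 -9.52856131e-02] [-0.54618747  1.09906547 -0.79078859]
[312.40552894 154.78028532] [317.13901123 226.72773676]
[  240     0   160   270 24168] [328.52946044 111.52466071]
[ 292  122   40   62 2354] [312.0335599  152.43840272]
```

View pics/w2.png

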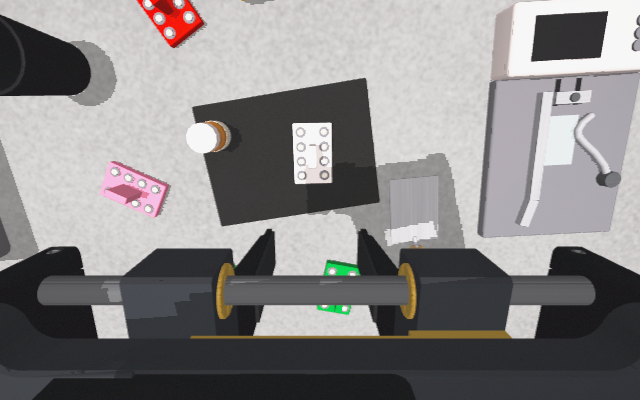

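The slide is at (312,152), upright in the image and clear of the vial at (207,137). Next I'll take its edges.

Run:
```python
from h import *
import pickle
ci=pickle.load(open("w2.pkl","rb"));im=cv2.imread("pics/w2.png");g=cv2.cvtColor(im,cv2.COLOR_BGR2GRAY).astype(float)
def sub(a,thr): # crossing positions of rising
    i=np.where((a[:-1]<thr)&(a[1:]>=thr))[0][0];return i+(thr-a[i])/(a[i+1]-a[i])
L=[];R=[]
for r in range(128,176):
    L.append(onz(ci,285+sub(g[r,285:305],140),r,16)[:2])
    R.append(onz(ci,340-sub(g[r,340:320:-1],140),r,16)[:2])
F=[onz(ci,c,115+sub(g[115:135,c],140),16)[:2] for c in range(297,328)]
B=[onz(ci,c,195-sub(g[195:160:-1,c],100),4)[:2] for c in range(297,328)]
for n,p,a in(("L",L,0),("R",R,0),("F",F,1),("B",B,1)):
    p=np.array(p);f=np.polyfit(p[:,a],p[:,1-a],1);q=p.mean(0)
    print(n,np.degrees(np.arctan(f[0])),q,np.std(p[:,1-a]-np.polyval(f,p[:,a])))
print(g[140:190,312].astype(int))
# tab top outline
print(g[150,296:332].astype(int));print(g[160,296:332].astype(int))
```

```text
L -4.279338578694751 [576.19561312 155.13960796] 0.17450911434067296
R -4.7681638483660045 [571.63891209 106.8473814 ] 0.1314432738135921
F 4.870645824836758 [609.39959648 127.67018468] 0.05361961416431542
B 3.081796761064345 [531.20032931 135.44957082] 0.08139611129044494
[247 247 247 246 181 170 247 247 247 247 247 247 247 247 247 247 247 247
 247 247 247 247 247 247 247 247 247 247 211 225 226 226 225 225 226 226
 226 225 225 225 225 226 226 121  47  45  45  45  45  45]
[246 214 185 188 190 190 188 186 203 247 247 247 247 247 247 247 247 247
 247 244 228 226 226 225 197 142 170 186 186 184 184 232 247 247 247 213]
[235 184 226 246 247 247 247 238 198 184 247 247 247 247 247 247 247 247
 247 247 240 226 226 168 122 231 246 247 247 247 246 220 181 219 247 218]
```

Emit:
move_arm(
  commands=[
    [[3.05,0.27,0],[0,0,0.7],0.5],
    [[0,0,-4.5],[0,0,0],0.5],
    [[0,0,-4.5],[0,0,0],0.5],
    [[0,0,-4.5],[0,0,0],0.5],
    [[0,0,-2.9],[0,0,0],0.5],
    [[0,0,-1.0],[0,0,0],0.5],
    [[0,0,-0.9],[0,0,0],0.5],
    [[0,0,0],[0,0,0],0.5],
    [[0,0,0],[0,0,0],0.5],
  ],
)

```text
t: 3.55
eef_pos: [571.7, 132.6, 24.5]
tcp_rot: [-3.141, -0.002, -0.082]
ft_force: [-0.6, -0.6, 0.1]
opening: 0.5
grip_force: 0.0
```

Run:
```python
from h import *
s=state();print(s["t"],s["eef_pos"],s["tcp_rot"],s["ft_force"])
im=read_camera("wrist");cv2.imwrite("pics/w3.png",im[130:400])
```

```text
3.55 [571.69378252 132.63534067  24.53568272] [-3.14131830e+00 -1.87341567e-03 -8.17874611e-02] [-0.62434006 -0.59158942  0.11883358]
```

View pics/w3.png

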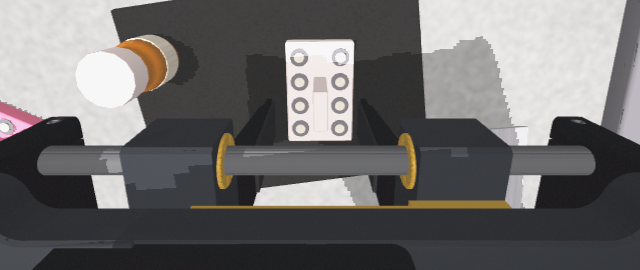

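The slide's tab is centred between the fingers. I'll make a small correction and close.

Emit:
move_arm(
  commands=[
    [[-0.05,-0.1,-0.2],[0,0,0],0.5],
    [[0,0,0],[0,0,0],0.2],
    [[0,0,0],[0,0,0],0],
    [[0,0,0],[0,0,0],0],
    [[0,0,0],[0,0,0],0],
    [[0,0,0],[0,0,0],0],
    [[0,0,0],[0,0,0],0],
    [[0,0,0],[0,0,0],0],
  ],
)

```text
t: 4.4
eef_pos: [570.4, 131.8, 21.2]
tcp_rot: [3.141, 0.0, -0.081]
ft_force: [0.4, -0.3, 0.5]
opening: 0.014
grip_force: 0.0
```

The opening reads nearly shut, so the tab was probably missed. I'll look.

Run:
```python
from h import *
s=state();print(s["t"],s["eef_pos"],s["opening"],s["grip_force"])
ci=camera_info("wrist");im=read_camera("wrist");b=read_camera("side")
print(proj(ci,[571,131,52]),proj(ci,[571,131,16]),proj(ci,s["eef_pos"]))
cs=camera_info("side");print(proj(cs,[571,131,52]))
a=cv2.resize(im[130:330,200:440],None,fx=1.66,fy=1.66);c=cv2.resize(b[110:210,250:370],None,fx=3.32,fy=3.32)
cv2.imwrite("pics/w4.png",np.hstack([a,c[:a.shape[0]]]))
```

```text
4.4 [570.38161274 131.82937205  21.23502745] 0.01435308486610713 0.0
[318.51013905 242.57542789] [318.13906461 223.45266844] [317.07180265 226.78382941]
[305.4559647  154.37736985]
```

View pics/w4.png

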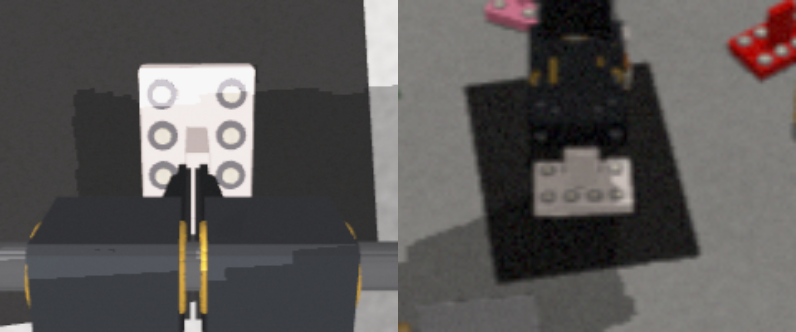

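The side picture shows the tab uncovered, and there is only a narrow slit between the shut fingers. The fingers have therefore shut above the tab, so the tips sit higher than the reported TCP. I'll open to 24 mm and feel downward for the tab or plate.

Emit:
move_arm(
  commands=[
    [[0,-0.07,0],[0,0,0],0.25],
    [[0,0,0],[0,0,0],0.25],
    [[0,0,0],[0,0,0],0.25],
    [[0,0,-0.2],[0,0,0],0.25],
    [[0,0,0],[0,0,0],0.25],
  ],
)

```text
t: 5.0
eef_pos: [570.3, 131.1, 19.0]
tcp_rot: [3.141, 0.0, -0.081]
ft_force: [0.1, -0.7, 0.2]
opening: 0.245
grip_force: 0.0
```

Run:
```python
from h import *
s=state();print(s["t"],s["eef_pos"],s["opening"],s["grip_force"],s["joints"])
ci=camera_info("wrist");im=read_camera("wrist");b=read_camera("side");cs=camera_info("side")
for z in(16,21,40,52,60,80,99):print(z,proj(cs,[571,131,z]),proj(ci,[581,131,z]))
a=cv2.resize(im[180:310,240:400],None,fx=2.5,fy=2.5,interpolation=2);c=cv2.resize(b[120:185,270:350],None,fx=5,fy=5,interpolation=2)
cv2.imwrite("pics/w5.png",np.hstack([a,c]))
```

```text
5.0 [570.28070248 131.09386571  19.00036203] 0.24462832503016269 0.0 [ 1.13132904e-01  6.33313327e-01  1.80107124e+00 -1.19756027e-04
  7.07573935e-01  1.76550971e+00]
16 [305.86602086 163.91887528] [315.9902571 210.8468333]
21 [305.8101115  162.61793297] [315.98807656 212.91212073]
40 [305.59460984 157.60347269] [315.97881679 221.68244185]
52 [305.4559647  154.37736985] [315.97202544 228.11482658]
60 [305.3624169  152.20062675] [315.96700638 232.86859568]
80 [305.1245396  146.66551297] [315.95231955 246.77912547]
99 [304.89309869 141.28016582] [315.93462047 263.54268357]
```

View pics/w5.png

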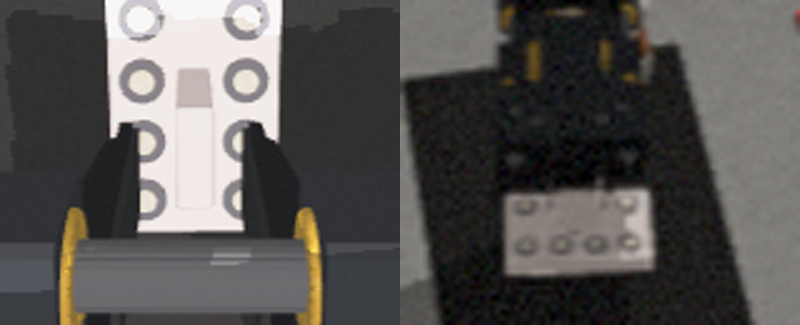

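The wrist and side views both put the fingertips at z≈53 while the TCP reads 19, so the visible tips end about 34 mm above the reported TCP. The tab is centred between them at wrist-crop column 194. I'll go down carefully, watching the force.

Emit:
move_arm(
  commands=[
    [[0,0,-0.4],[0,0,0],0.25],
    [[0,0,-0.4],[0,0,0],0.25],
    [[0,0,-0.4],[0,0,0],0.25],
    [[0,0,0],[0,0,0],0.25],
  ],
)

```text
t: 5.5
eef_pos: [570.0, 131.0, 6.5]
tcp_rot: [3.141, 0.001, -0.082]
ft_force: [0.5, 0.5, 0.3]
opening: 0.251
grip_force: 0.0
```

No contact at TCP z=6.5, which is below the plate top, so the tips really are shorter than reported. I'll go on.

Emit:
move_arm(
  commands=[
    [[0,0,-0.4],[0,0,0],0.25],
    [[0,0,-0.4],[0,0,0],0.25],
    [[0,0,-0.3],[0,0,0],0.25],
    [[0,0,0],[0,0,0],0.25],
  ],
)

```text
t: 5.9
eef_pos: [570.2, 131.1, -4.2]
tcp_rot: [3.141, 0.001, -0.082]
ft_force: [0.8, 0.5, 0.3]
opening: 0.253
grip_force: 0.0
```

Run:
```python
from h import *
s=state();print(s["t"],s["eef_pos"],s["ft_force"])
ci=camera_info("wrist");im=read_camera("wrist");cv2.imwrite("pics/w6.png",im);g=cv2.cvtColor(im,6)
for r in(226,230,234,238,245):print(r,g[r,270:370:2])
print(proj(ci,[581,131,25]),proj(ci,[581,131,16]))
```

```text
5.9 [570.17023516 131.0550857   -4.24441275] [0.76977601 0.48125198 0.28706186]
226 [ 50  50  50  49  50 207 236 216 133 133 226 231 228 227 231 135 134 223
 237 237 199 186 188 186 187 188 187 184 234 237 237 133 134 201 232 229
 226 231 142 133 205 238 235  55  49  51  49  48  48  47]
230 [ 48  47  51  48  48 211 237 237 217  34  32  72 133 132 133 134 229 237
 238 237 192 187 188 188 187 187 187 186 232 237 237 237 185 134 133  54
  33  33 178 237 237 237 231  49  49  48  50  49  47  47]
234 [ 50  50  47  49  50 206 236 237  90  33  33  42  43 230 237 237 237 237
 237 237 187 188 188 188 188 187 189 186 227 237 237 237 237 218  42  38
  34  32 128 237 237 237 228  47  48  49  49  49  49  47]
238 [ 49  49  50  49  48 116  34  34  32  32  34  44  41 230 237 237 237 237
 237 237 225 233 233 233 233 233 234 233 224 237 237 237 237 218  42  43
  31  33  32  33  32 225 225  50  52  49  48  49  50  47]
245 [ 47  50  46  39  33  34  31  34  31  33  42  42  41 171 138 132 132 223
 237 237 228 236 237 237 236 236 236 236 226 236 223 130 132 103  39  41
  41  32  31  30  34  33  30  47  46  50  48  49  48  49]
[315.93248557 225.86312663] [315.9382032 221.1496304]
```

Emit:
move_arm(
  commands=[
    [[0,-0.1,-0.3],[0,0,0],0.25],
    [[0,0,0],[0,0,0],0.1],
    [[0,0,0],[0,0,0],0],
    [[0,0,0],[0,0,0],0],
    [[0,0,0],[0,0,0],0],
    [[0,0,0],[0,0,0],0],
  ],
)

```text
t: 6.55
eef_pos: [570.5, 130.1, -6.7]
tcp_rot: [3.141, -0.0, -0.082]
ft_force: [0.3, -0.7, -0.2]
opening: 0.091
grip_force: 30.0
```

Gripped: the opening is 8.6 mm on the 9 mm tab, at 30 N. Now I'll lift and carry it to just behind the entry.

Emit:
move_arm(
  commands=[
    [[0,0,1.5],[0,0,0],0],
    [[0,0,3],[0,0,0],0],
    [[0,0,2.5],[0,0,0],0],
    [[-1.1,-4.3,0],[0,0,0.4],0],
    [[-1.1,-4.4,0],[0,0,0.4],0],
    [[-1.1,-4.4,0],[0,0,0.4],0],
    [[-1.1,-4.4,0],[0,0,0.4],0],
    [[-1.1,-4.3,0],[0,0,0.4],0],
    [[-1.1,-4.3,0],[0,0,0.33],0],
    [[-1.3,-4.3,0],[0,0,0],0],
  ],
)

```text
t: 7.55
eef_pos: [490.9, -175.6, 63.4]
tcp_rot: [3.141, -0.0, -0.04]
ft_force: [0.8, -0.1, -1.1]
opening: 0.093
grip_force: 30.0
```

Emit:
move_arm(
  commands=[
    [[0,0,-1.5],[0,0,0],0],
    [[0,0,0],[0,0,0],0],
    [[0,0,0],[0,0,0],0],
  ],
)

```text
t: 7.85
eef_pos: [491.3, -173.5, 48.3]
tcp_rot: [-3.141, 0.001, -0.041]
ft_force: [0.4, 0.8, -0.6]
opening: 0.092
grip_force: 30.0
```

Run:
```python
from h import *
import pickle
s=state();print(s["t"],s["eef_pos"],s["tcp_rot"],s["ft_force"],s["opening"],s["grip_force"])
ci=camera_info("wrist");im=read_camera("wrist");cv2.imwrite("pics/w7.png",im);pickle.dump(ci,open("w7.pkl","wb"))
```

```text
7.85 [ 491.3353858  -173.50294112   48.29022746] [-3.14131704e+00  6.85731145e-04 -4.06656128e-02] [ 0.38775441  0.75542869 -0.5713655 ] 0.09164575111359055 29.997108578681946
```

View pics/w7.png

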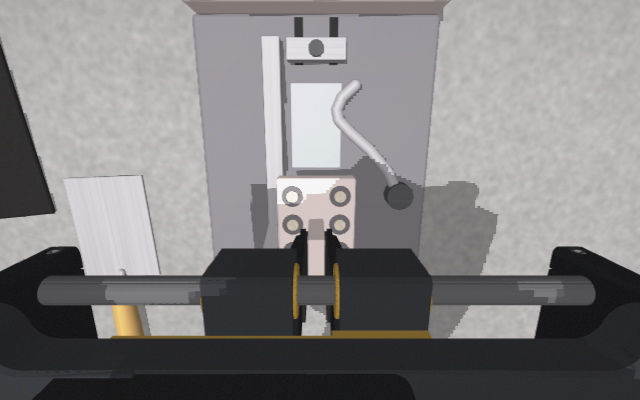

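The slide is held at (316,210). The fence is at columns 263–283, rows 37–180, the stop at (316,50), the bulge at (336,110) and the pivot at (398,194). Next I'll compare the slide and fence lines within this one image.

Run:
```python
from h import *
import pickle
ci=pickle.load(open("w7.pkl","rb"));im=cv2.imread("pics/w7.png");g=cv2.cvtColor(im,6).astype(float)
for r in(60,120,160,185,200,220):print(r,g[r,260:300].astype(int))
print(g[200,340:364].astype(int));print("stop",g[30:80,300].astype(int));print("front",g[165:190,310].astype(int))
def cross(a,thr): 
    i=np.where((a[:-1]-thr)*(a[1:]-thr)<0)[0][0];return i+(thr-a[i])/(a[i+1]-a[i])
def fit(P,a,n):
    p=np.array(P);f=np.polyfit(p[:,a],p[:,1-a],1);r=p[:,1-a]-np.polyval(f,p[:,a]);k=abs(r)<2*r.std()+1e-6;f=np.polyfit(p[k,a],p[k,1-a],1)
    print(n,np.degrees(np.arctan(f[0])),p[k].mean(0),r.std())
fit([onz(ci,258+cross(g[r,258:275],200),r,30)[:2] for r in range(45,160)],0,"fence outer z30")
fit([onz(ci,270+cross(g[r,270:290],190),r,30)[:2] for r in range(45,160)],0,"fence inner z30")
fit([onz(ci,270+cross(g[r,270:290],150),r,71)[:2] for r in range(185,225)],0,"slide L")
fit([onz(ci,365-cross(g[r,365:345:-1],180),r,71)[:2] for r in range(185,225)],0,"slide R")
fit([onz(ci,c,170+cross(g[170:190,c],190),71)[:2] for c in range(295,350)],1,"slide front")
```

```text
60 [157 148 197 223 225 224 224 225 224 223 223 225 226 226 226 225 224 223
 218 172 113  99 104 105 144 157 138 105  92  91  91  91  92  91  92  91
  92  91  91  90]
120 [156 156 157 156 171 219 227 225 225 225 224 223 223 225 227 228 227 224
 222 223 207 137  96 103 105 144 157 157 157 157 157 204 227 231 230 230
 230 230 231 230]
160 [157 157 157 156 157 153 210 225 225 224 222 222 221 222 223 224 224 224
 221 218 219 204 139  97 102 106 106 105 144 156 155 155 216 228 229 228
 229 228 228 228]
185 [106 105 107 105 106 105 110 201 223 222 220 220 219 218 218 219 208 239
 246 246 246 246 246 246 246 246 246 246 246 246 246 243 245 246 246 246
 246 246 246 246]
200 [106 105 106 106 106 106 106 107 136 148 147 148 146 145 144 145 139 234
 245 246 246 246 215 157 157 157 126 184 241 245 244 243 243 242 243 244
 233 182 156 158]
220 [104 105 105 105 105 105 104 105 115 139 146 146 145 144 143 143 144 143
 176 198 203 203 181 131 105 106 106 105 105 135 165 183 188 186 175 148
 116 105 105 105]
[186 185 188 191 165 121 104 105 106 122 186 203 203 200 194 140 105 105
 105 105 106 107 107 106]
stop [ 59  59  60  60  60  59  60 172 222 222 221 223 225 222 221 224 222 221
 223 226 225 224 223 222 221 222 224 226 222 169  91  92  86  44  41 141
 155 155 157 157 155 155 155 155 155 155 155 156 156 157]
front [228 228 188 156 156 107 107 106 106 106 126 149 152 218 243 245 246 246
 246 246 246 246 246 246 246]Traceback (most recent call last):
  File "<stdin>", line 11, in <module>
  File "<stdin>", line 7, in cross
IndexError: index 0 is out of bounds for axis 0 with size 0
```

Run:
```python
from h import *
import pickle
ci=pickle.load(open("w7.pkl","rb"));im=cv2.imread("pics/w7.png");g=cv2.cvtColor(im,6).astype(float)
def edges(cols,rows,z,n):
    P=[]
    for r in rows:
        d=abs(np.gradient(g[r,cols[0]:cols[1]]));k=d.argmax();k=min(max(k,1),len(d)-2)
        a,b,c=d[k-1:k+2];den=a-2*b+c;P.append(onz(ci,cols[0]+k+(0.5*(a-c)/den if den else 0),r,z)[:2])
    p=np.array(P);f=np.polyfit(p[:,0],p[:,1],1);k=abs(p[:,1]-np.polyval(f,p[:,0]))<.4;f=np.polyfit(p[k,0],p[k,1],1)
    print(n,np.degrees(np.arctan(f[0])),p[k].mean(0),np.std(p[k,1]-np.polyval(f,p[k,0])),k.sum())
edges((258,274),range(45,160),30,"fence outer")
edges((275,285),range(45,165),30,"fence inner")
edges((274,280),range(198,224),71,"slide L")
edges((351,359),range(182,224),71,"slide R")
print("front",onz(ci,310,177.6,71),onz(ci,340,177.6,71)); print("stop face top z30",onz(ci,300,59.2,30))
o=np.array([563.65,-175.2]);
print(g[176:181,[290,340]].T)
```

```text
fence outer -2.375225077024821 [ 576.21568735 -140.15423172] 0.10075817204638142 115
fence inner -2.282656751461865 [ 574.07094789 -151.49682647] 0.04598336856790971 120
slide L 0.3346263403743763 [ 510.76402929 -149.81967249] 0.0899495366031897 26
slide R -2.3331559357258476 [ 513.94469254 -197.1984699 ] 0.09140566467444883 42
front [ 530.46677471 -170.739651     71.        ] [ 529.76184301 -188.64598658   71.        ]
stop face top z30 [ 602.8690752  -166.51972063   30.        ]
[[154. 162. 216. 243. 246.]
 [147. 149. 173. 196. 202.]]
```

Slide yaw is -2.33° and fence yaw -2.3°, so they are parallel. The lateral gap is about 0 mm, so I'll shift 2 mm off the fence and lower onto the stage. Contact is expected at TCP z≈7.3, and the stop at TCP x≈564.

Emit:
move_arm(
  commands=[
    [[0,-0.2,-1.0],[0,0,0],0],
    [[0,0,-1.5],[0,0,0],0],
    [[0,0,-0.8],[0,0,0],0],
    [[0,0,-0.4],[0,0,0],0],
    [[0,0,0],[0,0,0],0],
    [[0,0,0],[0,0,0],0],
  ],
)

```text
t: 8.5
eef_pos: [491.6, -175.9, 11.5]
tcp_rot: [3.141, -0.0, -0.041]
ft_force: [0.2, 0.2, -0.5]
opening: 0.096
grip_force: 30.0
```

Emit:
move_arm(
  commands=[
    [[0,0,-0.1],[0,0,0],0],
    [[0,0,-0.1],[0,0,0],0],
    [[0,0,0],[0,0,0],0],
    [[0,0,0],[0,0,0],0],
  ],
)

```text
t: 8.9
eef_pos: [491.4, -175.9, 9.4]
tcp_rot: [3.141, -0.0, -0.041]
ft_force: [0.5, -0.2, -0.4]
opening: 0.095
grip_force: 30.0
```

Emit:
move_arm(
  commands=[
    [[0,0,-0.1],[0,0,0],0],
    [[0,0,0],[0,0,0],0],
    [[0,0,0],[0,0,0],0],
  ],
)

```text
t: 9.2
eef_pos: [491.4, -175.9, 8.2]
tcp_rot: [3.142, 0.0, -0.041]
ft_force: [-0.1, -0.4, -0.3]
opening: 0.092
grip_force: 30.0
```

Emit:
move_arm(
  commands=[
    [[0,0,-0.05],[0,0,0],0],
    [[0,0,0],[0,0,0],0],
    [[0,0,0],[0,0,0],0],
  ],
)

```text
t: 9.5
eef_pos: [491.4, -175.9, 7.7]
tcp_rot: [3.142, 0.0, -0.041]
ft_force: [-0.3, 0.7, -0.6]
opening: 0.089
grip_force: 30.0
```

Emit:
move_arm(
  commands=[
    [[0,0,-0.05],[0,0,0],0],
    [[0,0,0],[0,0,0],0],
    [[0,0,0],[0,0,0],0],
  ],
)

```text
t: 9.8
eef_pos: [491.4, -175.9, 7.3]
tcp_rot: [3.141, -0.0, -0.041]
ft_force: [0.0, -0.0, -0.9]
opening: 0.095
grip_force: 30.0
```

Emit:
move_arm(
  commands=[
    [[0,0,-0.05],[0,0,0],0],
    [[0,0,0],[0,0,0],0],
    [[0,0,0],[0,0,0],0],
  ],
)

```text
t: 10.1
eef_pos: [491.5, -175.9, 7.3]
tcp_rot: [3.141, -0.0, -0.041]
ft_force: [-2.7, 0.0, 8.2]
opening: 0.094
grip_force: 30.0
```

Emit:
move_arm(
  commands=[
    [[0,0,-0.05],[0,0,0],0],
    [[0,0,0],[0,0,0],0],
    [[0,0,0],[0,0,0],0],
  ],
)

```text
t: 10.4
eef_pos: [491.5, -176.0, 7.3]
tcp_rot: [3.141, -0.001, -0.041]
ft_force: [-3.1, 2.0, 14.4]
opening: 0.092
grip_force: 30.0
```

The slide is on the stage, with contact at 7.3 as predicted. I'll ease the down force, then feel for the fence.

Emit:
move_arm(
  commands=[
    [[0,0,-0.0],[0,0,0],0],
    [[0,0,0.08],[0,0,0],0],
    [[0,0.1,0],[0,0,0],0],
    [[0,0,0],[0,0,0],0],
    [[0,0,0],[0,0,0],0],
  ],
)

```text
t: 10.9
eef_pos: [491.7, -175.1, 7.3]
tcp_rot: [3.141, -0.001, -0.041]
ft_force: [-1.1, -1.1, 5.5]
opening: 0.093
grip_force: 30.0
```

Emit:
move_arm(
  commands=[
    [[0,0.05,0],[0,0,0],0],
    [[0,0,0],[0,0,0],0],
    [[0,0,0],[0,0,0],0],
  ],
)

```text
t: 11.2
eef_pos: [491.8, -174.8, 7.3]
tcp_rot: [3.141, -0.001, -0.041]
ft_force: [-0.3, -2.3, 5.7]
opening: 0.093
grip_force: 30.0
```

Emit:
move_arm(
  commands=[
    [[0,0.05,0],[0,0,0],0],
    [[0,0,0],[0,0,0],0],
    [[0,0,0],[0,0,0],0],
  ],
)

```text
t: 11.5
eef_pos: [491.9, -174.3, 7.3]
tcp_rot: [3.141, -0.001, -0.041]
ft_force: [-0.3, -2.0, 5.5]
opening: 0.094
grip_force: 30.0
```

Emit:
move_arm(
  commands=[
    [[0,0.05,0.02],[0,0,0],0],
    [[0,0,0],[0,0,0],0],
    [[0,0,0],[0,0,0],0],
  ],
)

```text
t: 11.8
eef_pos: [491.6, -173.5, 7.3]
tcp_rot: [3.141, -0.0, -0.041]
ft_force: [0.7, -2.5, 3.4]
opening: 0.093
grip_force: 30.0
```

Emit:
move_arm(
  commands=[
    [[0,0.05,0],[0,0,0],0],
    [[0,0,0],[0,0,0],0],
    [[0,0,0],[0,0,0],0],
  ],
)

```text
t: 12.1
eef_pos: [491.6, -173.4, 7.3]
tcp_rot: [3.141, -0.001, -0.041]
ft_force: [0.5, -5.3, 3.3]
opening: 0.095
grip_force: 30.0
```

Emit:
move_arm(
  commands=[
    [[0,0.04,0],[0,0,0],0],
    [[0,0,0],[0,0,0],0],
    [[0,0,0],[0,0,0],0],
  ],
)

```text
t: 12.4
eef_pos: [491.6, -173.3, 7.4]
tcp_rot: [3.14, -0.001, -0.041]
ft_force: [-2.0, -7.6, 3.4]
opening: 0.095
grip_force: 30.0
```

I found the fence at TCP y≈-173.4. I'll back off a little and slide in along -2.3°.

Emit:
move_arm(
  commands=[
    [[0,-0.1,0],[0,0,0],0],
    [[0.5,-0.02,0],[0,0,0],0],
    [[0.5,-0.02,0],[0,0,0],0],
    [[0.5,-0.02,0],[0,0,0],0],
    [[0.5,-0.02,0],[0,0,0],0],
    [[0,0,0],[0,0,0],0],
  ],
)

```text
t: 13.0
eef_pos: [510.6, -174.2, 7.3]
tcp_rot: [-3.141, 0.002, -0.041]
ft_force: [-4.7, -4.3, 8.2]
opening: 0.094
grip_force: 30.0
```

Emit:
move_arm(
  commands=[
    [[0.4,-0.016,0],[0,0,0],0],
    [[0.4,-0.016,0],[0,0,0],0],
    [[0.4,-0.016,0],[0,0,0],0],
    [[0,0,0],[0,0,0],0],
  ],
)

```text
t: 13.4
eef_pos: [520.8, -174.6, 7.4]
tcp_rot: [-3.141, 0.006, -0.04]
ft_force: [-13.9, -6.2, 16.1]
opening: 0.094
grip_force: 30.0
```

Emit:
move_arm(
  commands=[
    [[0.4,-0.016,0],[0,0,0],0],
    [[0.4,-0.016,0],[0,0,0],0],
    [[0.4,-0.016,0],[0,0,0],0],
    [[0,0,0],[0,0,0],0],
  ],
)

```text
t: 13.8
eef_pos: [533.4, -175.2, 7.4]
tcp_rot: [-3.141, 0.004, -0.04]
ft_force: [-9.1, -4.9, 10.6]
opening: 0.09
grip_force: 30.0
```

Emit:
move_arm(
  commands=[
    [[0,-0.03,0.03],[0,0,0],0],
    [[0,0,0],[0,0,0],0],
    [[0,0,0],[0,0,0],0],
  ],
)

```text
t: 14.1
eef_pos: [533.8, -175.2, 7.4]
tcp_rot: [-3.141, 0.003, -0.04]
ft_force: [-6.0, -3.9, 6.5]
opening: 0.094
grip_force: 30.0
```

Emit:
move_arm(
  commands=[
    [[0.3,-0.012,0],[0,0,0],0],
    [[0.3,-0.012,0],[0,0,0],0],
    [[0.3,-0.012,0],[0,0,0],0],
    [[0,0,0],[0,0,0],0],
  ],
)

```text
t: 14.5
eef_pos: [542.3, -175.5, 7.4]
tcp_rot: [-3.141, 0.005, -0.041]
ft_force: [-9.4, -2.9, 9.5]
opening: 0.092
grip_force: 30.0
```

Emit:
move_arm(
  commands=[
    [[0.3,-0.012,0],[0,0,0],0],
    [[0.2,-0.008,0],[0,0,0],0],
    [[0.2,-0.008,0],[0,0,0],0],
    [[0,0,0],[0,0,0],0],
    [[0,0,0],[0,0,0],0],
  ],
)

```text
t: 15.0
eef_pos: [549.1, -175.7, 7.5]
tcp_rot: [-3.141, 0.005, -0.04]
ft_force: [-10.1, -3.3, 9.9]
opening: 0.095
grip_force: 30.0
```

Emit:
move_arm(
  commands=[
    [[0,0,0.04],[0,0,0],0],
    [[0.2,-0.008,0],[0,0,0],0],
    [[0.2,-0.008,0],[0,0,0],0],
    [[0,0,0],[0,0,0],0],
    [[0,0,0],[0,0,0],0],
  ],
)

```text
t: 15.5
eef_pos: [553.5, -175.9, 7.5]
tcp_rot: [-3.141, 0.004, -0.041]
ft_force: [-7.9, -3.2, 4.6]
opening: 0.091
grip_force: 30.0
```

Emit:
move_arm(
  commands=[
    [[0.1,-0.004,0],[0,0,0],0],
    [[0.1,-0.004,0],[0,0,0],0],
    [[0,0,0],[0,0,0],0],
    [[0,0,0],[0,0,0],0],
  ],
)

```text
t: 15.9
eef_pos: [555.2, -176.0, 7.5]
tcp_rot: [-3.141, 0.005, -0.041]
ft_force: [-7.9, -3.0, 5.0]
opening: 0.089
grip_force: 30.0
```

Emit:
move_arm(
  commands=[
    [[0.1,-0.004,0],[0,0,0],0],
    [[0.1,-0.004,0],[0,0,0],0],
    [[0,0,0],[0,0,0],0],
    [[0,0,0],[0,0,0],0],
  ],
)

```text
t: 16.3
eef_pos: [557.2, -176.1, 7.5]
tcp_rot: [-3.141, 0.005, -0.04]
ft_force: [-7.5, -3.5, 4.8]
opening: 0.093
grip_force: 30.0
```

Emit:
move_arm(
  commands=[
    [[0.1,-0.004,0],[0,0,0],0],
    [[0.1,-0.004,0],[0,0,0],0],
    [[0,0,0],[0,0,0],0],
    [[0,0,0],[0,0,0],0],
  ],
)

```text
t: 16.7
eef_pos: [559.3, -176.2, 7.5]
tcp_rot: [-3.141, 0.005, -0.041]
ft_force: [-8.3, -4.2, 6.0]
opening: 0.096
grip_force: 30.0
```

Emit:
move_arm(
  commands=[
    [[0.1,-0.006,0.02],[0,0,0],0],
    [[0,0,0],[0,0,0],0],
    [[0,0,0],[0,0,0],0],
  ],
)

```text
t: 17.0
eef_pos: [560.6, -176.2, 7.5]
tcp_rot: [-3.141, 0.004, -0.041]
ft_force: [-5.4, -3.1, 2.4]
opening: 0.09
grip_force: 30.0
```

Emit:
move_arm(
  commands=[
    [[0.1,-0.005,0],[0,0,0],0],
    [[0,0,0],[0,0,0],0],
    [[0,0,0],[0,0,0],0],
  ],
)

```text
t: 17.3
eef_pos: [561.4, -176.2, 7.5]
tcp_rot: [-3.141, 0.004, -0.041]
ft_force: [-5.2, -2.7, 3.3]
opening: 0.098
grip_force: 30.0
```

Emit:
move_arm(
  commands=[
    [[0.1,-0.004,0],[0,0,0],0],
    [[0,0,0],[0,0,0],0],
    [[0,0,0],[0,0,0],0],
  ],
)

```text
t: 17.6
eef_pos: [562.4, -176.3, 7.5]
tcp_rot: [-3.141, 0.004, -0.041]
ft_force: [-6.8, -3.6, 2.8]
opening: 0.093
grip_force: 30.0
```

Emit:
move_arm(
  commands=[
    [[0.07,-0.003,0],[0,0,0],0],
    [[0,0,0],[0,0,0],0],
    [[0,0,0],[0,0,0],0],
  ],
)

```text
t: 17.9
eef_pos: [563.1, -176.3, 7.5]
tcp_rot: [-3.141, 0.005, -0.041]
ft_force: [-6.5, -2.2, 3.0]
opening: 0.091
grip_force: 30.0
```

Emit:
move_arm(
  commands=[
    [[0.07,-0.003,0],[0,0,0],0],
    [[0,0,0],[0,0,0],0],
    [[0,0,0],[0,0,0],0],
  ],
)

```text
t: 18.2
eef_pos: [563.2, -176.3, 7.5]
tcp_rot: [-3.14, 0.006, -0.041]
ft_force: [-9.7, -3.3, 5.0]
opening: 0.092
grip_force: 30.0
```

Emit:
move_arm(
  commands=[
    [[0.07,-0.003,0],[0,0,0],0],
    [[0,0,0],[0,0,0],0],
    [[0,0,0],[0,0,0],0],
  ],
)

```text
t: 18.5
eef_pos: [563.2, -176.3, 7.5]
tcp_rot: [-3.14, 0.007, -0.04]
ft_force: [-13.0, -3.6, 7.5]
opening: 0.091
grip_force: 30.0
```

I found the stop at TCP x=563.2 (predicted about 563.7): motion ended and the force rose. I'll ease to a light press, then let go.

Emit:
move_arm(
  commands=[
    [[-0.08,-0.02,0.03],[0,0,0],0],
    [[0,0,0],[0,0,0],0],
    [[0,0,0],[0,0,0],0],
  ],
)

```text
t: 18.8
eef_pos: [563.2, -176.3, 7.5]
tcp_rot: [-3.14, 0.006, -0.041]
ft_force: [-6.6, -2.4, 2.7]
opening: 0.094
grip_force: 30.0
```

Emit:
move_arm(
  commands=[
    [[0,0,0],[0,0,0],0.15],
    [[0,0,0],[0,0,0],0.25],
    [[0,0,0],[0,0,0],0.25],
    [[0,0,0],[0,0,0],0.25],
    [[0,0,0],[0,0,0],0.25],
  ],
)

```text
t: 19.3
eef_pos: [565.8, -177.0, 8.4]
tcp_rot: [3.142, 0.0, -0.041]
ft_force: [0.5, 0.5, -0.3]
opening: 0.252
grip_force: 0.0
```

Released, with the forces at zero. I'll lift away and check.

Emit:
move_arm(
  commands=[
    [[0,0,0.5],[0,0,0],0.25],
    [[0,0,1.5],[0,0,0],0.25],
    [[0,0,3],[0,0,0],0.25],
    [[0,0,4],[0,0,0],0.25],
    [[-2,0,4],[0,0,0],0.25],
    [[-3,0,2],[0,0,0],0.25],
    [[0,0,0],[0,0,0],0.25],
    [[0,0,0],[0,0,0],0.25],
  ],
)

```text
t: 20.1
eef_pos: [515.9, -177.2, 159.3]
tcp_rot: [3.141, -0.002, -0.041]
ft_force: [-1.3, -0.2, 0.6]
opening: 0.25
grip_force: 0.0
```

Run:
```python
from h import *
import pickle
s=state();print(s["t"],s["eef_pos"],s["ft_force"])
ci=camera_info("wrist");im=read_camera("wrist");cv2.imwrite("pics/w8.png",im);pickle.dump(ci,open("w8.pkl","wb"))
cv2.imwrite("pics/w8c.png",cv2.resize(im[20:210,200:440],None,fx=3.1,fy=3.1,interpolation=2))
print(proj(ci,[564.5,-176,30]),proj(ci,[602.9,-166.5,30]))
```

```text
20.1 [ 515.85822866 -177.23243112  159.28054337] [-1.25162745 -0.20146703  0.62124878]
[313.66773776 142.87560508] [302.8367979  105.25634259]
```

View pics/w8c.png

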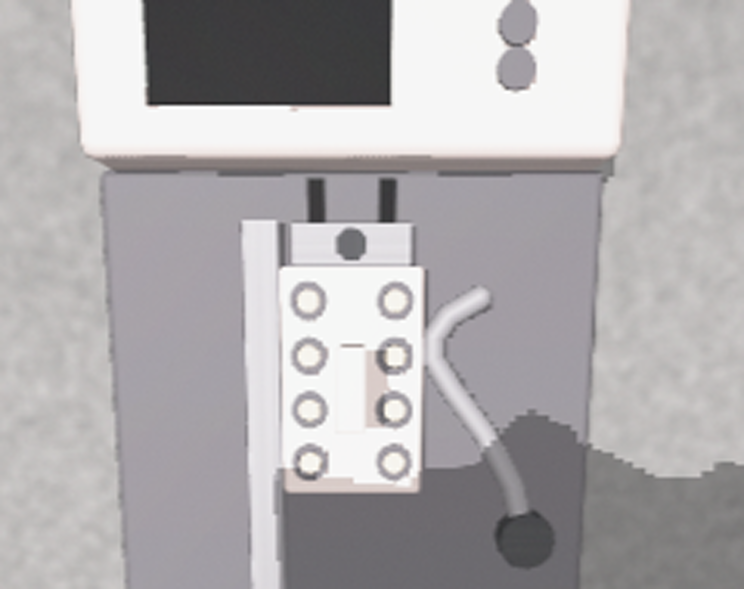

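The slide sits against the stop (boundary at crop row 265) and against the fence (column 282), and the clip bulge bears on its long side at (430,355). A quick numeric check for gaps:

Run:
```python
from h import *
g=cv2.cvtColor(cv2.imread("pics/w8.png"),6).astype(int)
print(g[95:115,[296,302,310,318,326,330]].T)
for r in(115,130,145,160,168):print(r,g[r,276:300],g[r,328:342])
```

```text
[[228 227 227 225 228 227 225 223 225 227 188 244 247 247 247 247 197 167
  166 187]
 [227 226 227 226 228 227 225 223 225 227 186 244 247 247 247 247 226 169
  166 186]
 [124 112 110 112 112 111 112 145 193 226 188 244 247 247 247 247 247 247
  247 247]
 [225 210 206 205 211 210 210 221 223 226 188 244 247 247 247 247 247 247
  247 247]
 [224 224 223 224 226 226 224 221 223 226 189 244 247 247 247 239 168 164
  202 241]
 [224 223 223 223 227 225 224 220 222 225 189 244 246 247 247 247 218 164
  163 184]]
115 [164 163 157 219 229 228 228 226 227 229 229 227 225 208 240 246 247 221
 167 167 229 243 244 243] [244 245 234 186 164 217 245 245 190 108 146 160 161 160]
130 [162 163 161 215 228 228 228 226 227 229 230 229 225 218 186 242 247 247
 245 210 170 166 165 164] [163 164 164 218 245 246 247 245 210 190 215 225 217 200]
145 [162 162 163 179 224 230 228 227 226 227 230 229 224 226 173 238 246 247
 247 247 247 247 247 247] [246 246 246 246 246 246 246 238 162 147 159 159 159 155]
160 [161 160 160 142 216 229 227 226 224 226 228 229 225 222 204 240 246 247
 247 247 247 247 247 247] [246 246 246 246 246 246 246 217 128 147 158 159 159 160]
168 [160 161 161 160 223 230 228 226 225 225 227 228 223 221 211 237 246 244
 204 163 155 237 244 244] [245 245 212 160 189 244 246 204 117 147 158 158 159 158]
```

The seam at the stop is the same all along, and there is no gap along the fence. I'm handing in.

```bash
python3 -c "
from h import *
print(env.job_done())"
```

```text
the job is handed in; nothing more can be done
None
```

The slide is flat on the stage, flush against the fixed edge and home against the end stop, with the sprung arm holding it and the gripper clear; I handed the job in at about 20 s, with no verdict returned.

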